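# Set a bench slide to its index with the backlash taken up

## Task

Working only with the crank handle, wind the bench slide back (clockwise) past the index until you feel it come up against its hidden spring stop, pressing it lightly and never forcing it. Then wind it forward again and leave the carriage pointer in line with the index fin, arriving in the forward direction so that the crank's free play stays taken up forwards, and let go. Do not disturb the things standing around.

Things in the scene. Friction and masses are not known exactly. Their poses are not given: they have to be found in the camera images.
- base: Fixed bench slide: steel bed 110 mm wide, 420 mm long (y = -70 to 350 mm), with a grey drive box (90 x 90 mm, top 74 mm above the table) at one end. Origin on the table under the vertical crank axis. +y is the slide's forward direction (away from the drive box), +z up. Place and yaw vary.
- axis (a point): Point on the vertical crank axis, 128 mm above the table, level with handle. The crank is an aluminium disc, 116 mm across, 10 mm thick, top 95 mm above the table; hub, lugs and finger on it stay below 106 mm and within 30 mm of the axis. Counter-clockwise from above winds the carriage forward, clockwise back, 10 mm per rad (63 mm per turn) once the free play is used up.
- handle (a point): Point on the centre line of the upright black crank handle, 45 mm from the crank axis, 128 mm above the table: a round, freely spinning grip 19 mm in diameter, from 98 to 148 mm above the table. It goes round the axis in a level circle and may be held at a constant gripper yaw. Winding drag is about 3 N at the handle.
- crank (a joint): Free play (backlash) of the crank disc on its shaft, rad: it turns freely from -0.3 to +0.3 before it carries the shaft along. +0.3 is taken up forwards (counts above 0.2), -0.3 backwards. Seen from above: a steel drive finger on the shaft between two lugs on the disc. Starts anywhere in between and stays where it is left.
- pointer (a point): Tip of the level steel pointer blade (3 mm thick) on the +x side of the carriage, 56 mm above the table. It moves with the carriage along the base's y and starts 10 to 42 mm forward of the index.
- mark (a point): Fixed index, just beyond the pointer's tip: near edge of a 3 mm thick upright steel fin on a small dark clamp block on the bed's +x side, 56 mm above the table. The pointer is in line when it has the same y in the base's frame, within 2 mm.
- stop_pin (a joint): Tell-tale of the spring stop hidden in the bed, m: 12 mm steel pin at the box's -y end. 0 while clear; moves out as the carriage is wound into the stop, mm for mm. The stop lies 18 to 60 mm behind the index, unseen. It adds 3.3 N at the handle per mm (0.74 N per mm of handle travel). Lightly pressed: over 1 mm for 0.2 s; forced: over 4.5 mm (15 N more than the drag). It pushes back if let go.
- jar: Bystander: white jar with black lid, 64 mm across, 75 mm tall; origin at the centre of its underside.
- bottle: Bystander: white bottle, 48 mm across, 130 mm tall; origin at the centre of its underside.
- pot: Bystander: terracotta cup, 72 mm across, 85 mm tall; origin at the centre of its underside.
- brush: Bystander: brush lying on the table, about 200 mm long; origin at its middle, on the underside.
- carriage: The sliding carriage: aluminium plate 88 x 70 mm, 16 mm thick, with a white plaster relief block clamped on it (top 80 mm above the table). Origin 36 mm above the table on the slide's centre line, axes as the base's. It runs on two steel rods and must be moved by the crank only.

How it is judged:
On the way:
1. the carriage has been wound back past the index and pressed lightly against its spring stop: tell-tale out 1 mm or more for 0.2 s (value of joint stop_pin above 0.001 m and y of pointer in the frame of mark below -0.005 m), for 0.2 s.
At the end, for the whole second after the job is handed in: The pointer is within 2 mm of the index along the slide, the crank's free play is taken up forwards (above 0.2 rad), the crank is at rest, let go, and the stop pin is back in (y of pointer in the frame of mark between -0.002 and 0.002 m and value of joint crank above 0.2 rad and velocity of joint crank between -0.05 and 0.05 rad/s and value of joint stop_pin below 0.001 m); the robot touches nothing.
It fails at once if the spring stop is forced: tell-tale out more than 4.5 mm (value of joint stop_pin above 0.0045 m).
It fails at once if the carriage is pushed by the robot instead of by the crank (contact force between any of the fingers, the arm and carriage above 2 N).
It fails at once if a bystander is moved more than 20 mm (distance of any of jar, bottle, pot, brush from where it was at the start of the episode above 0.02 m).
It also fails if it takes over 61 s, if anything falls off the work surface, if the arm or the gripper's body presses on something with over 40 N, if the wrist force passes 120 N, or if a joint passes its speed limit or range.

## Robot

A 6-joint arm with a two-finger parallel gripper is mounted at the origin on the work surface. World frame = base frame: x ahead of the robot, y to its left, z up, the work surface at z = 0. Lengths are in m, angles in rad, forces in N, time in s.
With the tool pointing down it reaches from about 0.375 to 0.9 m from the base axis. Payload 3.1 kg.
Tool frame: the origin (TCP) lies on the centre line of the jaws, within the pads' length; the fingertips stand 11 mm ahead of it and the grasp point (between the pads) lies 8 mm behind it; x points along the fingers, y is the direction in which the jaws open and shut, and the axes are right-handed (so a half turn about x gives the same grasp; the last joint's range is limited). The gripper opens to 87 mm and grips with 3 to 60 N. Pads are 19 mm wide; open, the fingers measure 117 mm over their backs; the gripper's body (75 mm by 190 mm) begins 51 mm behind the grasp point.
Start: joints at [-1.304, 0.527, 1.433, -0, 1.181, -0.178], TCP at [0.269, -0.564, 0.234] pointing down, gripper open.
Joint ranges: [-3.08, 3.08], [-0.75, 2.2], [0.22, 2.44], [-1.43, 4.57], [0, 2.65], [-2.85, 2.85]. Speed limits (rad/s): [2.79, 2.79, 3.14, 3.14, 3.14, 3.14].

## Interface

Orientations are given as a unit quaternion [x, y, z, w].
In Python, from rig import robot, camera, camera_info gives the robot as it stands.
- The arm moves only by the shell command python3 -m inch 'ROWS' [FORCE]. ROWS is JSON, a list that holds one entry, the list of rows, each a list of 5 numbers: the shift along the tool's x, y, z in cm, then the turn about the tool's x in rad, then the opening, from 0 (shut) to 1 (fully open). A call has 1 to 8 rows; each row shifts and turns the pose as measured when the row begins, along the tool's axes as they then stand; what a row does not reach is not made up. A row lasts 1/12 s, in which the tool goes at most 41.7 mm and 7.16 degrees, less where a joint would pass 70% of its speed; a pose out of reach is approached as far as the arm can. A call with a gripper value outside its range is refused whole. The fingers move at their own pace and stop on an object; FORCE is the grip in N (left out, the last holds). Time passes only in rows, so rows that do not move let the fingers close. It gives the time, the measured TCP pose, the force and the opening at its end, in the units of the state.
- robot.get_obs(): the state, without advancing time (a new reading comes with each control period).
- camera(name): name is "scene" or "top" or "wrist"; returns the picture (384x512x3 uint8, red, green, blue); there is no depth.
- camera_info(name): a dict with "camera_matrix" (3x3 intrinsics, pixels), "rvec" (rotation vector, rad) and "tvec" (3), from world to camera coordinates, as OpenCV has them. Camera axes: x right, y down, z forward; pixel columns grow to the right and rows downward; lengths in m; the calibration is good to about 2 mm. A picture is of the moment at which its call begins: read the wrist's pose just before it. camera_info takes no time and is no camera call; for the wrist camera it gives the pose at the moment of the call.
- robot.hand_in(): hands the job in, once; it reports no verdict.
The state is a dict: "time": time; "q": joint angles; "joint_velocities": joint speeds; "joint_torque": joint torques, N m; "position": TCP position; "tool_rot": TCP orientation; "ft_force": force on the tool from outside, world axes, zero at the start; "moment": the same for the moment, N m; "grip_width": finger opening in m.
Only numpy, scipy, OpenCV 4.12 (cv2) and the standard library are available. Lean on these libraries where they do the work, as an engineer would, in place of code of your own. Each camera call takes 0.05 s, during which the arm holds its last target. There are 200 camera calls.

## Working session

There is one attempt and no reset: what is moved stays moved. The work goes in short steps, Python scripts to look and compute and a shell command to move; the robot and the scene stay as the last step left them, time stands still between calls to the robot, and variables do not carry over. Pictures are saved under pics/ and viewed, about 8 in all and at most 12, crops included, and the job is handed in when it is done.

```bash
ls; mkdir -p pics; cat > h.py <<'E'
import numpy as np, cv2
from rig import robot, camera, camera_info
def shot(n,f):
    i=camera_info(n); im=camera(n); cv2.imwrite('pics/'+f,im[:,:,::-1]); return im,i
def ray(i,uv):
    R=cv2.Rodrigues(np.array(i['rvec'],float))[0]; t=np.array(i['tvec'],float).ravel(); K=np.array(i['camera_matrix'])
    d=R.T@np.linalg.inv(K)@np.array([uv[0],uv[1],1.]); return -R.T@t,d
def onz(i,uv,z):
    c,d=ray(i,uv); return c+d*(z-c[2])/d[2]
def proj(i,p):
    return cv2.projectPoints(np.array(p,float).reshape(-1,3),np.array(i['rvec'],float),np.array(i['tvec'],float),np.array(i['camera_matrix']),None)[0][:,0]
E
python3 - <<'E'
from h import *
print(robot.get_obs())
a,ia=shot('top','t0.png'); b,ib=shot('scene','s0.png')
print(ia,ib)
E
```

```text
pics
{'time': 0.0, 'q': array([-1.30451063e+00,  5.28463881e-01,  1.43390041e+00, -6.11334984e-06,
        1.18139163e+00, -1.78513491e-01]), 'joint_velocities': array([ 2.60797057e-04, -5.39314473e-04,  3.14489960e-04, -7.94110037e-05,
       -6.03044400e-04, -1.43730552e-04]), 'joint_torque': array([ 3.93608170e-04, -4.40040565e+01, -1.76592082e+01,  6.33374671e-02,
        5.82530466e-02, -1.66515920e-04]), 'position': array([ 0.26875099, -0.56348315,  0.23257362]), 'tool_rot': array([-0.6896553 , -0.15673179,  0.6897264 , -0.15520378]), 'ft_force': array([ 0.46723505,  1.45930624, -0.56781733]), 'moment': array([ 0.01557431,  0.04360164, -0.01436968]), 'grip_width': 0.08691436404044708}
{'camera_matrix': array([[371.4448955 ,   0.        , 260.03112992],
       [  0.        , 371.4448955 , 190.13351007],
       [  0.        ,   0.        ,   1.        ]]), 'rvec': array([ 2.17111734, -2.11988119,  0.20036297]), 'tvec': array([-0.09543037,  0.59728354,  1.03178541])} {'camera_matrix': array([[389.43003927,   0.        , 259.47884979],
       [  0.        , 389.43003927, 190.78166226],
       [  0.        ,   0.        ,   1.        ]]), 'rvec': array([ 2.33300426,  0.91481689, -0.31678403]), 'tvec': array([-0.40493807, -0.29247022,  1.25013064])}
```

View pics/t0.png

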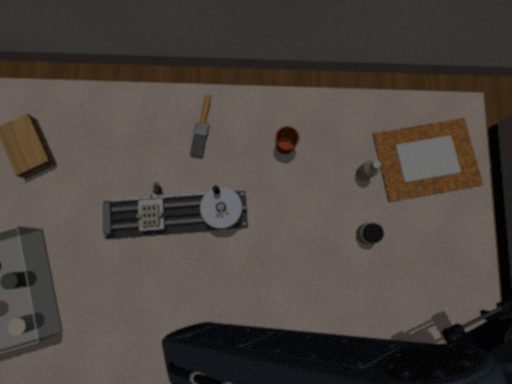

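View pics/s0.png

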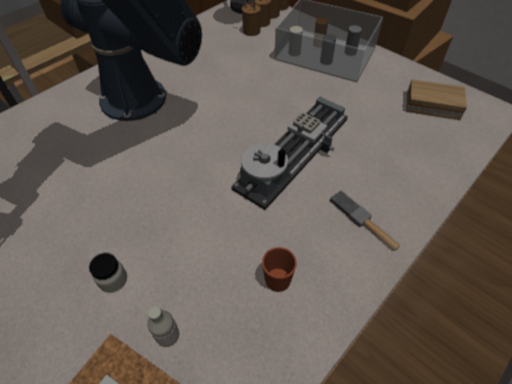

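Top view: crank disc near (221,208), black handle near (216,189), carriage near (151,213), index block near (157,188). Bystanders are all clear of the slide. Next I take a closer crop and rough positions.

```bash
python3 - <<'E'
from h import *
a=cv2.imread('pics/t0.png'); ia=camera_info('top'); b=cv2.imread('pics/s0.png'); ib=camera_info('scene')
c1=cv2.resize(a[170:250,95:255],None,fx=5,fy=5,interpolation=cv2.INTER_CUBIC)
c2=cv2.resize(b[90:210,225:355],None,fx=5,fy=5,interpolation=cv2.INTER_CUBIC)
cv2.imwrite('pics/c1.png',cv2.convertScaleAbs(c1,alpha=1.5))
ax=onz(ia,(221,208),.095); print('axis',ax)
print('handle',onz(ia,(215.5,189),.148))
print('bed ends',onz(ia,(106,218.5),.03),onz(ia,(246,209),.03))
E
```

```text
axis [0.53916473 0.02646248 0.095     ]
handle [0.58314608 0.03845522 0.148     ]
bed ends [0.5077538  0.36368118 0.03      ] [ 0.54546188 -0.04152106  0.03      ]
```

View pics/c1.png

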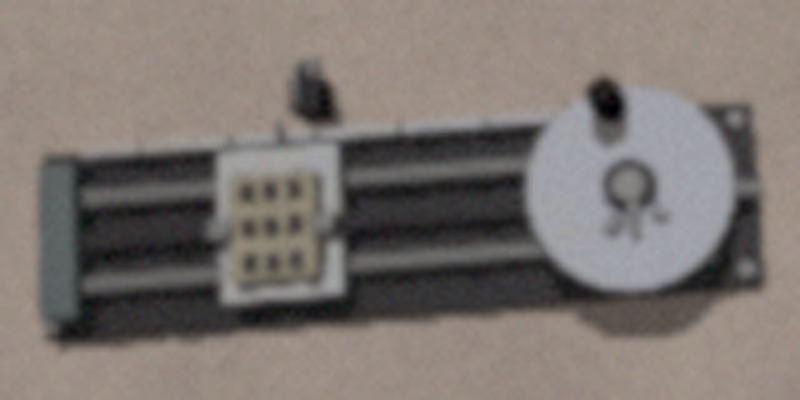

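```bash
cat >> h.py <<'E'
from scipy.spatial.transform import Rotation as Ro
def st():
    o=robot.get_obs(); R=Ro.from_quat(o['tool_rot']).as_matrix(); return o,np.array(o['position']),R
def rows(path):
    "world waypoints -> tool-axis shifts in cm per row"
    o,p,R=st(); pts=np.vstack([p,path]); return np.round(np.diff(pts,axis=0)@R*100,2)
E
python3 - <<'E'
from h import *
o,p,R=st(); print(R.round(3)); i=camera_info('wrist')
c,d=ray(i,(256,192)); print('cam in tool',R.T@(c-p),'view dir in tool',R.T@d)
yaw=np.arctan2(R[1,1],R[0,1]); print('tool y yaw',yaw)
t=np.array([.583,.038,.24]); print('shift cm in tool',(R.T@(t-p)*100).round(2))
E
```

```text
[[-0.001  0.43  -0.903]
 [ 0.002 -0.903 -0.43 ]
 [-1.    -0.002 -0.   ]]
cam in tool [-0.15091862  0.00108348 -0.06867686] view dir in tool [ 0.96623987 -0.00288491  0.25764361]
tool y yaw -1.1259555358516702
shift cm in tool [ -0.64 -40.78 -54.25]
```

```bash
python3 -m inch '[[[0,0,0,0.111,1],[0,0,0,0.111,1],[0,0,0,0.111,1],[0,0,0,0.112,1],[0,-4,-2,0,1],[0,-4,-2,0,1],[0,-4,-2,0,1],[0,-4,-2,0,1]]]'
python3 -m inch '[[[0,-4,-2,0,1],[0,-4,-2,0,1],[0,-4,-2,0,1],[0,-4,-2,0,1],[0,-4,-2,0,1],[0,-4,-2,0,1],[0,-4,-2,0,1],[0,-4,-2,0,1]]]'
```

```text
time: 0.77
position: [0.3455, -0.4171, 0.2281]
tool_rot: [-0.706, 0.013, 0.708, 0.014]
ft_force: [0.2, -0.5, -0.9]
grip_width: 0.087
time: 1.43
position: [0.5018, -0.1222, 0.2266]
tool_rot: [-0.705, 0.012, 0.709, 0.017]
ft_force: [-0.0, 0.2, 0.5]
grip_width: 0.0868
```

```bash
python3 -m inch '[[[-1,-4,-1,0,1],[-1,-4,-1,0,1],[-1,-4,-1,0,1],[-1,-4,-1,0,1],[-1,-3,0,0,1],[0,0,0,0,1]]]'
python3 - <<'E'
from h import *
o,p,R=st(); print(p,R.round(3))
im,i=shot('wrist','w1.png'); print(i)
E
```

```text
time: 1.93
position: [0.5495, 0.0724, 0.2746]
tool_rot: [-0.704, 0.008, 0.71, 0.016]
ft_force: [0.4, -1.0, -0.1]
grip_width: 0.0869
[0.54951928 0.07244243 0.27464886] [[-0.01  -0.034 -0.999]
 [ 0.011 -0.999  0.034]
 [-1.    -0.011  0.01 ]]
{'camera_matrix': array([[270.49128416,   0.        , 256.67229092],
       [  0.        , 270.49128416, 191.63164592],
       [  0.        ,   0.        ,   1.        ]]), 'rvec': array([-2.05043816,  2.11737365,  0.29837908]), 'tvec': array([0.09247248, 0.48251866, 0.57291552])}
```

View pics/w1.png

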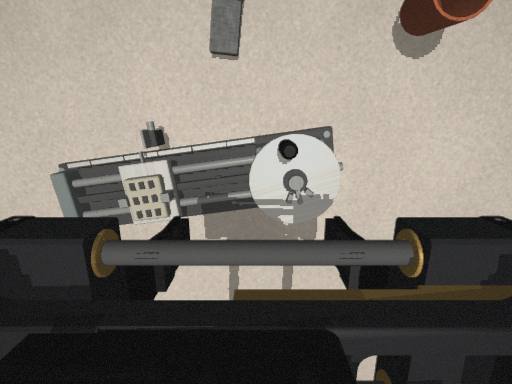

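Disc centre (295,180), handle top (288,149), pointer about (143,156), index block about (152,138).

```bash
python3 - <<'E'
from h import *
o,p,R=st(); i=camera_info('wrist'); im=cv2.imread('pics/w1.png')
g=im.max(2).astype(int)
# handle: dark blob in disc area
m=np.zeros(g.shape,np.uint8); m[130:170,270:310]=(g[130:170,270:310]<60)*255
n,l,s,c=cv2.connectedComponentsWithStats(m); k=1+s[1:,4].argmax(); print('handle px',c[k],s[k])
d=((g>175)&(im.max(2).astype(int)-im.min(2)<25)).astype(np.uint8)*255; d[:,:240]=0; d[:, 350:]=0; d[:120]=0; d[225:]=0
cs=max(cv2.findContours(d,0,1)[0],key=cv2.contourArea); h=cv2.convexHull(cs); print('disc',cv2.fitEllipse(h))
e=cv2.fitEllipse(h)[0]
ax=onz(i,e,.095); hd=onz(i,c[k],.130); print('axis',ax,'handle',hd,'top',onz(i,(289,148),.148), np.linalg.norm((hd-ax)[:2]))
print('handle base proj check',proj(i,[[*hd[:2],.098],[*hd[:2],.148]]))
E
```

```text
handle px [287.76811594 149.05434783] [279 140  19  19 276]
disc ((295.391357421875, 177.71490478515625), (87.3957290649414, 93.21652221679688), 75.6727066040039)
axis [0.54540981 0.02256893 0.095     ] handle [0.58527985 0.03544271 0.13      ] top [0.58842899 0.03601443 0.148     ] 0.04189695129934903
handle base proj check [[285.04157101 145.95594745]
 [289.57093898 151.10304598]]
```

```bash
python3 -m inch '[[[1,1.8,-1.9,-0.034,1],[1,1.8,-1.9,0,1],[4,0,0,0,1],[3,0,0,0,1],[0,0,0,0,1]]]'
python3 - <<'E'
from h import *
print(rows([[.586,.036,.123]])); o,p,R=st();print(p,R.round(3))
im,i=shot('wrist','w2.png')
g=im.max(2).astype(int); print(proj(i,[[.586,.036,.148],[.586,.036,.098],[.543,.0235,.095]]))
E
```

```text
time: 2.4
position: [0.5872, 0.0299, 0.1808]
tool_rot: [-0.705, -0.003, 0.709, 0.001]
ft_force: [-0.1, 0.1, -1.1]
grip_width: 0.0869
[[ 5.78 -0.58  0.08]]
[0.58723748 0.0299373  0.18075649] [[-0.007  0.004 -1.   ]
 [ 0.005 -1.    -0.004]
 [-1.    -0.005  0.007]]
[[246.62396475 220.36201343]
 [248.93038766 200.08854679]
 [262.29764207 242.36852067]]
```

View pics/w2.png

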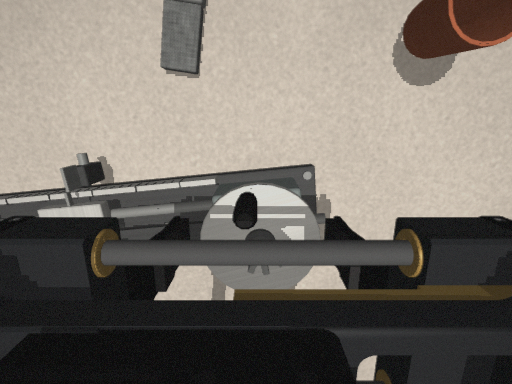

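Handle seen from (248,197) at its base to (245,220) at its top, which matches the projection. I descend and grip.

```bash
python3 -m inch '[[[2,-0.6,0,0,1],[2,0,0,0,1],[1.8,0,0,0,1],[0,0,0,0,0.1],[0,0,0,0,0.1],[0,0,0,0,0.1],[0,0,0,0,0.1],[0,0,0,0,0.1]]]' 25
python3 -m inch '[[[0,0,0,0,0.1],[0,0,0,0,0.1],[0,0,0,0,0.1]]]'
python3 - <<'E'
from h import *
o,p,R=st();print(p,R.round(3),o['ft_force'])
im,i=shot('top','t1.png')
E
```

```text
time: 3.12
position: [0.5933, 0.0309, 0.1348]
tool_rot: [0.711, 0.0, -0.704, -0.001]
ft_force: [0.6, 0.0, -0.1]
grip_width: 0.0617
time: 3.37
position: [0.595, 0.0307, 0.138]
tool_rot: [0.713, 0.0, -0.702, -0.001]
ft_force: [-0.1, 0.2, -0.3]
grip_width: 0.0415
[0.59500264 0.0306799  0.13799172] [[ 0.015 -0.001 -1.   ]
 [ 0.001 -1.     0.001]
 [-1.    -0.001 -0.015]] [-0.09861224  0.2178807  -0.27458245]
```

```bash
python3 -m inch '[[[0.8,-0.2,0.5,0,0.1],[0.8,-0.2,0.4,0,0.1]]]'
python3 -m inch '[[[0.2,0,0,0,0.1],[0,0,0,0,0.1],[0,0,0,0,0.1]]]'
python3 - <<'E'
from h import *
o,p,R=st();print(p,R.round(3),o['ft_force'],o['grip_width'],o['q'])
E
```

```text
time: 3.58
position: [0.5883, 0.0347, 0.123]
tool_rot: [0.715, -0.0, -0.699, -0.001]
ft_force: [-0.3, 0.5, -0.4]
grip_width: 0.0245
time: 3.83
position: [0.5866, 0.0355, 0.1193]
tool_rot: [0.714, 0.0, -0.7, -0.0]
ft_force: [-0.9, -0.9, 5.3]
grip_width: 0.018
[0.58660824 0.03545073 0.11933706] [[ 0.019 -0.    -1.   ]
 [ 0.001 -1.     0.   ]
 [-1.    -0.001 -0.019]] [-0.93011064 -0.88058783  5.29121649] 0.017959601668795625 [-0.13134273  0.62284734  1.64104384  0.0043537   0.85909501  1.43698011]
```

```bash
cat >> h.py <<'E'
AX=np.array([.543,.0235])
def ang(p): v=p[:2]-AX; return np.arctan2(v[1],v[0]),np.hypot(*v)
def plan(step,n,z=.121):
    o,p,R=st(); a,r=ang(p); t=a+step*np.arange(1,n+1)
    f=np.array(o['ft_force']); ut=np.array([-np.sin(a),np.cos(a)]); ur=np.array([np.cos(a),np.sin(a)])
    print('t %.2f ang %.3f r %.4f z %.4f yaw %.3f tilt %.3f Ft %.1f Fr %.1f Fz %.1f w %.4f'%(o['time'],a,r,p[2],np.arctan2(R[0,1],-R[1,1]),R[0,0],f[:2]@ut,f[:2]@ur,f[2],o['grip_width']))
    path=np.c_[AX[0]+.045*np.cos(t),AX[1]+.045*np.sin(t),np.full(n,z)]
    print(rows(path).tolist())
E
python3 -c "
from h import *
plan(-.12,8)"
```

```text
t 3.83 ang 0.267 r 0.0452 z 0.1193 yaw -0.000 tilt 0.019 Ft -0.6 Fr -1.1 Fz 5.3 w 0.0180
[[-0.17, 0.53, -0.09], [0.0, 0.54, -0.05], [-0.0, 0.54, 0.02], [-0.0, 0.53, 0.08], [-0.0, 0.52, 0.15], [-0.0, 0.5, 0.21], [-0.01, 0.47, 0.26], [-0.01, 0.44, 0.32]]
```

```bash
python3 -m inch '[[[-0.15,0.53,-0.09,0,0.1],[0,0.54,-0.05,0,0.1],[0,0.54,0.02,0,0.1],[0,0.53,0.08,0,0.1],[0,0.52,0.15,0,0.1],[0,0.5,0.21,0,0.1],[0,0.47,0.26,0,0.1],[0,0.44,0.32,0,0.1]]]'
python3 -c "
from h import *
plan(-.15,8)"
```

```text
time: 4.5
position: [0.5744, -0.0047, 0.1193]
tool_rot: [0.712, 0.002, -0.703, -0.003]
ft_force: [-0.6, 5.5, 3.1]
grip_width: 0.0183
t 4.50 ang -0.732 r 0.0422 z 0.1193 yaw -0.002 tilt 0.013 Ft 3.7 Fr -4.1 Fz 3.1 w 0.0183
[[-0.18, 0.65, 0.28], [-0.01, 0.39, 0.55], [-0.01, 0.3, 0.6], [-0.01, 0.21, 0.64], [-0.01, 0.11, 0.67], [-0.01, 0.01, 0.67], [-0.01, -0.09, 0.67], [-0.01, -0.19, 0.65]]
```

```bash
sed -i 's/^AX=.*/AX=np.array([.5415,.025])/' h.py; python3 -c "
from h import *
plan(-.2,8)"
```

```text
t 4.50 ang -0.734 r 0.0443 z 0.1193 yaw -0.002 tilt 0.013 Ft 3.7 Fr -4.1 Fz 3.1 w 0.0183
[[-0.18, 0.65, 0.61], [-0.01, 0.46, 0.77], [-0.01, 0.3, 0.85], [-0.01, 0.12, 0.89], [-0.01, -0.06, 0.9], [-0.01, -0.23, 0.87], [-0.01, -0.4, 0.8], [-0.0, -0.55, 0.71]]
```

```bash
python3 -m inch '[[[-0.15,0.63,0.61,0,0.1],[0,0.46,0.77,0,0.1],[0,0.3,0.85,0,0.1],[0,0.12,0.89,0,0.1]]]'
python3 -c "
from h import *
plan(-.2,1)"
python3 -m inch '[[[0,-0.06,0.9,0,0.1],[0,-0.23,0.87,0,0.1],[0,-0.4,0.8,0,0.1],[0,-0.55,0.71,0,0.1]]]'
python3 -c "
from h import *
plan(-.15,8)
shot('top','t2.png')"
```

```text
time: 4.83
position: [0.542, -0.0186, 0.1192]
tool_rot: [0.712, 0.003, -0.702, -0.007]
ft_force: [3.0, 8.9, 1.3]
grip_width: 0.018
t 4.83 ang -1.560 r 0.0436 z 0.1192 yaw -0.006 tilt 0.015 Ft 3.1 Fr -8.9 Fz 1.3 w 0.0180
[[-0.2, 0.07, 0.89]]
time: 5.17
position: [0.5152, -0.0091, 0.1197]
tool_rot: [0.719, 0.001, -0.695, -0.007]
ft_force: [2.3, -1.6, -2.4]
grip_width: 0.0183
t 5.17 ang -2.228 r 0.0431 z 0.1197 yaw -0.009 tilt 0.035 Ft 2.8 Fr -0.2 Fz -2.4 w 0.0183
[[-0.15, -0.29, 0.62], [-0.01, -0.52, 0.43], [-0.01, -0.58, 0.35], [-0.0, -0.62, 0.26], [0.0, -0.65, 0.17], [0.0, -0.67, 0.07], [0.01, -0.67, -0.04], [0.01, -0.66, -0.14]]
```

```bash
sed -i 's/^AX=.*/AX=np.array([.541,.0265])/' h.py; python3 - <<'E'
from h import *
o=[]
for f in ('t0','t2'):
    a=cv2.imread(f'pics/{f}.png')[165:235,100:200]; o.append(cv2.convertScaleAbs(cv2.resize(a,None,fx=4,fy=4,interpolation=cv2.INTER_CUBIC),alpha=1.8))
w=cv2.imread('pics/w1.png')[110:225,100:200]; w=cv2.resize(w,None,fx=4.8,fy=4.8,interpolation=cv2.INTER_CUBIC)
l=np.vstack(o); h=min(l.shape[0],w.shape[0])
l=cv2.copyMakeBorder(l,0,max(0,w.shape[0]-l.shape[0]),0,0,0); w=cv2.copyMakeBorder(w,0,max(0,l.shape[0]-w.shape[0]),0,0,0)
cv2.imwrite('pics/c2.png',cv2.resize(np.hstack([l,w]),None,fx=.85,fy=.85)); print(l.shape,w.shape)
E
```

```text
(560, 400, 3) (560, 480, 3)
```

View pics/c2.png

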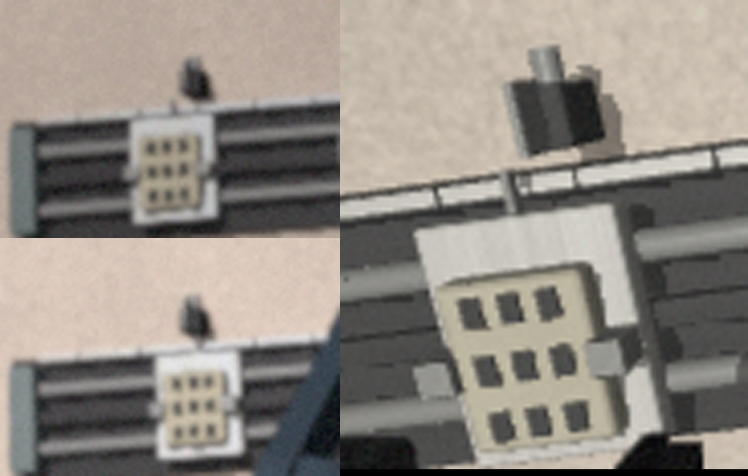

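The carriage has come back about 21 mm and the pointer is now near the index, so the stop is 18 to 60 mm further on. I wind about 1.3 rad more freely, then use guarded steps.

```bash
python3 -c "
from h import *
plan(-.17,8)"
```

```text
t 5.22 ang -2.259 r 0.0441 z 0.1194 yaw -0.009 tilt 0.032 Ft 0.5 Fr -2.1 Fz 0.5 w 0.0184
[[-0.17, -0.46, 0.6], [-0.01, -0.61, 0.45], [-0.0, -0.68, 0.34], [0.0, -0.73, 0.22], [0.01, -0.76, 0.1], [0.01, -0.76, -0.03], [0.01, -0.75, -0.16], [0.02, -0.71, -0.29]]
```

```bash
python3 -m inch '[[[-0.15,-0.46,0.6,0,0.1],[0,-0.61,0.45,0,0.1],[0,-0.68,0.34,0,0.1],[0,-0.73,0.22,0,0.1]]]'
python3 -c "
from h import *
plan(-.2,1)"
python3 -m inch '[[[0,-0.76,0.1,0,0.1],[0,-0.76,-0.03,0,0.1],[0,-0.75,-0.16,0,0.1],[0,-0.71,-0.29,0,0.1]]]'
python3 -c "
from h import *
plan(-.1,8)"
```

```text
time: 5.55
position: [0.4986, 0.0147, 0.1196]
tool_rot: [0.72, -0.001, -0.694, -0.006]
ft_force: [1.4, -2.2, -0.1]
grip_width: 0.0186
t 5.55 ang -2.871 r 0.0440 z 0.1196 yaw -0.009 tilt 0.036 Ft 2.5 Fr -0.8 Fz -0.1 w 0.0186
[[-0.15, -0.86, 0.25]]
time: 5.88
position: [0.5009, 0.046, 0.1199]
tool_rot: [0.719, -0.001, -0.695, -0.004]
ft_force: [2.3, -3.9, -3.5]
grip_width: 0.0184
t 5.88 ang 2.689 r 0.0446 z 0.1199 yaw -0.008 tilt 0.033 Ft 2.5 Fr -3.8 Fz -3.5 w 0.0184
[[-0.1, -0.42, -0.18], [0.01, -0.37, -0.25], [0.01, -0.35, -0.29], [0.01, -0.32, -0.32], [0.01, -0.28, -0.35], [0.01, -0.25, -0.38], [0.01, -0.21, -0.4], [0.01, -0.17, -0.42]]
```

```bash
cat > g.py <<'E'
import sys
from h import *
o,p,R=st(); a,r=ang(p); f=np.array(o['ft_force']); ft=-np.sin(a)*f[0]+np.cos(a)*f[1]
print('   ang %.3f r %.4f Ft %.1f'%(a,r,ft)); sys.exit(int(ft>float(sys.argv[1])))
E
python3 -c "
from h import *
plan(-.12,8)"
```

```text
t 5.88 ang 2.689 r 0.0446 z 0.1199 yaw -0.008 tilt 0.033 Ft 2.5 Fr -3.8 Fz -3.5 w 0.0184
[[-0.1, -0.49, -0.22], [0.01, -0.44, -0.32], [0.01, -0.4, -0.37], [0.02, -0.35, -0.41], [0.02, -0.3, -0.45], [0.02, -0.24, -0.48], [0.02, -0.18, -0.51], [0.02, -0.12, -0.53]]
```

```bash
G="python3 g.py 6.5"
(python3 -m inch '[[[-0.1,-0.49,-0.22,0,0.1],[0,-0.44,-0.32,0,0.1]]]' && $G && python3 -m inch '[[[0,-0.4,-0.37,0,0.1],[0,-0.35,-0.41,0,0.1]]]' && $G && python3 -m inch '[[[0,-0.3,-0.45,0,0.1],[0,-0.24,-0.48,0,0.1]]]' && $G && python3 -m inch '[[[0,-0.18,-0.51,0,0.1],[0,-0.12,-0.53,0,0.1]]]' && $G) | grep ' ang'
python3 -c "
from h import *
plan(-.12,8)"
```

```text
ang 2.419 r 0.0449 Ft 3.2
   ang 2.166 r 0.0454 Ft 3.3
   ang 1.934 r 0.0458 Ft 2.0
   ang 1.736 r 0.0461 Ft 2.5
t 6.55 ang 1.736 r 0.0461 z 0.1195 yaw 0.004 tilt 0.022 Ft 2.5 Fr -5.9 Fz -0.2 w 0.0185
[[-0.14, 0.06, -0.56], [0.01, 0.01, -0.54], [0.01, 0.07, -0.53], [0.01, 0.14, -0.52], [0.01, 0.2, -0.5], [0.01, 0.26, -0.47], [0.01, 0.31, -0.44], [0.01, 0.36, -0.4]]
```

```bash
G="python3 g.py 6.5"
(python3 -m inch '[[[-0.1,0.06,-0.56,0,0.1],[0,0.01,-0.54,0,0.1]]]' && $G && python3 -m inch '[[[0,0.07,-0.53,0,0.1],[0,0.14,-0.52,0,0.1]]]' && $G && python3 -m inch '[[[0,0.2,-0.5,0,0.1],[0,0.26,-0.47,0,0.1]]]' && $G && python3 -m inch '[[[0,0.31,-0.44,0,0.1],[0,0.36,-0.4,0,0.1]]]' && $G) | grep ' ang'
python3 -c "
from h import *
plan(-.12,8)"
```

```text
ang 1.588 r 0.0461 Ft 2.6
   ang 1.399 r 0.0462 Ft 2.5
   ang 1.184 r 0.0463 Ft 2.2
   ang 0.949 r 0.0463 Ft 3.1
t 7.22 ang 0.949 r 0.0463 z 0.1197 yaw 0.004 tilt 0.003 Ft 3.1 Fr 0.9 Fz 0.9 w 0.0182
[[-0.13, 0.45, -0.34], [0.0, 0.39, -0.37], [0.0, 0.43, -0.32], [0.0, 0.47, -0.27], [0.0, 0.5, -0.21], [0.0, 0.52, -0.15], [-0.0, 0.53, -0.09], [-0.0, 0.54, -0.02]]
```

```bash
G="python3 g.py 6.5"
(python3 -m inch '[[[-0.1,0.45,-0.34,0,0.1],[0,0.39,-0.37,0,0.1]]]' && $G && python3 -m inch '[[[0,0.43,-0.32,0,0.1],[0,0.47,-0.27,0,0.1]]]' && $G && python3 -m inch '[[[0,0.5,-0.21,0,0.1],[0,0.52,-0.15,0,0.1]]]' && $G && python3 -m inch '[[[0,0.53,-0.09,0,0.1],[0,0.54,-0.02,0,0.1]]]' && $G) | grep ' ang'
python3 -c "
from h import *
plan(-.12,8)"
```

```text
ang 0.706 r 0.0464 Ft 2.8
   ang 0.465 r 0.0465 Ft 6.8
t 7.55 ang 0.465 r 0.0465 z 0.1196 yaw 0.003 tilt 0.002 Ft 6.8 Fr -0.0 Fz 0.6 w 0.0182
[[-0.14, 0.56, -0.07], [-0.0, 0.52, -0.15], [-0.0, 0.53, -0.09], [-0.0, 0.54, -0.02], [-0.0, 0.54, 0.04], [-0.0, 0.53, 0.11], [-0.0, 0.51, 0.17], [-0.0, 0.49, 0.23]]
```

```bash
python3 -m inch '[[[0,0.52,-0.15,0,0.1]]]'; python3 g.py 99
python3 -m inch '[[[0,0.05,0,0,0.1],[0,0.05,0,0,0.1]]]'; python3 g.py 99
```

```text
time: 7.63
position: [0.5843, 0.0431, 0.1197]
tool_rot: [0.708, 0.003, -0.706, -0.002]
ft_force: [-1.5, 10.0, 1.0]
grip_width: 0.0181
   ang 0.365 r 0.0464 Ft 9.9
time: 7.8
position: [0.5845, 0.0425, 0.1198]
tool_rot: [0.708, 0.004, -0.707, -0.005]
ft_force: [-2.2, 5.3, -0.3]
grip_width: 0.0182
   ang 0.353 r 0.0463 Ft 5.8
```

```bash
python3 -m inch '[[[0,0.3,-0.1,0,0.1]]]'; python3 g.py 99
python3 -m inch '[[[0,0.05,0,0,0.1],[0,0.05,0,0,0.1],[0,0.05,0,0,0.1],[0,0.05,0,0,0.1]]]'; python3 g.py 99
python3 -c "
from h import *
plan(.17,8)"
```

```text
time: 7.88
position: [0.5849, 0.0411, 0.1198]
tool_rot: [-0.707, -0.005, 0.707, 0.007]
ft_force: [-0.6, 10.3, -0.8]
grip_width: 0.0183
   ang 0.321 r 0.0463 Ft 10.0
time: 8.22
position: [0.5849, 0.0413, 0.1199]
tool_rot: [-0.707, -0.006, 0.707, 0.01]
ft_force: [-1.7, 6.1, -1.4]
grip_width: 0.0182
   ang 0.324 r 0.0463 Ft 6.3
t 8.22 ang 0.324 r 0.0463 z 0.1199 yaw -0.006 tilt -0.001 Ft 6.3 Fr 0.3 Fz -1.4 w 0.0182
[[-0.1, -0.66, 0.43], [0.01, -0.64, 0.42], [0.01, -0.56, 0.52], [0.01, -0.46, 0.61], [0.01, -0.35, 0.68], [0.01, -0.23, 0.73], [0.0, -0.1, 0.76], [0.0, 0.03, 0.76]]
```

Stop felt: drag went from 2.7 N to 10 N, about 2.3 mm of spring, held for more than 0.3 s. Now I wind forward about 3.6 rad to stay just short of the index.

```bash
python3 -m inch '[[[-0.1,-0.66,0.3,0,0.1],[0,-0.64,0.42,0,0.1],[0,-0.56,0.52,0,0.1],[0,-0.46,0.61,0,0.1],[0,-0.35,0.68,0,0.1],[0,-0.23,0.73,0,0.1],[0,-0.1,0.76,0,0.1]]]'
python3 -c "
from h import *
plan(.17,8)"
```

```text
time: 8.8
position: [0.5497, 0.0709, 0.1208]
tool_rot: [0.713, 0.004, -0.702, -0.009]
ft_force: [3.7, 3.7, -7.5]
grip_width: 0.0181
t 8.80 ang 1.377 r 0.0453 z 0.1208 yaw -0.007 tilt 0.016 Ft -3.0 Fr 4.4 Fz -7.5 w 0.0181
[[-0.03, -0.05, 0.76], [-0.01, 0.05, 0.76], [-0.01, 0.18, 0.74], [-0.02, 0.3, 0.7], [-0.02, 0.42, 0.64], [-0.02, 0.52, 0.56], [-0.02, 0.61, 0.46], [-0.02, 0.68, 0.35]]
```

```bash
python3 -m inch '[[[0,-0.05,0.76,0,0.1],[0,0.05,0.76,0,0.1],[0,0.18,0.74,0,0.1],[0,0.3,0.7,0,0.1],[0,0.42,0.64,0,0.1],[0,0.52,0.56,0,0.1],[0,0.61,0.46,0,0.1],[0,0.68,0.35,0,0.1]]]'
python3 -c "
from h import *
plan(.17,8)"
```

```text
time: 9.47
position: [0.4989, 0.0403, 0.1204]
tool_rot: [0.717, 0.003, -0.697, -0.007]
ft_force: [6.7, 0.8, -11.7]
grip_width: 0.0183
t 9.47 ang 2.825 r 0.0443 z 0.1204 yaw -0.005 tilt 0.028 Ft -2.9 Fr -6.1 Fz -11.7 w 0.0183
[[-0.08, 0.72, 0.24], [-0.01, 0.76, 0.04], [-0.01, 0.76, -0.09], [-0.0, 0.73, -0.21], [-0.0, 0.69, -0.33], [0.0, 0.62, -0.45], [0.01, 0.54, -0.54], [0.01, 0.44, -0.63]]
```

```bash
python3 -m inch '[[[0,0.72,0.2,0,0.1],[0,0.76,0.04,0,0.1],[0,0.76,-0.09,0,0.1],[0,0.73,-0.21,0,0.1],[0,0.69,-0.33,0,0.1],[0,0.62,-0.45,0,0.1]]]'
python3 - <<'E'
from h import *
plan(.12,6)
a,i=shot('top','t3.png'); im,iw=shot('wrist','w3.png')
c=cv2.resize(a[165:235,100:200],None,fx=4,fy=4,interpolation=cv2.INTER_CUBIC)
w=cv2.resize(im[100:260,0:200],None,fx=3,fy=3,interpolation=cv2.INTER_CUBIC)
cv2.imwrite('pics/c3.png',w[:,:,::-1])
E
```

```text
time: 9.97
position: [0.507, -0.0019, 0.1198]
tool_rot: [0.719, 0.003, -0.695, -0.016]
ft_force: [5.4, 8.2, -8.6]
grip_width: 0.0182
t 9.97 ang -2.445 r 0.0443 z 0.1198 yaw -0.017 tilt 0.034 Ft -2.8 Fr -9.4 Fz -8.6 w 0.0182
[[-0.13, 0.43, -0.33], [0.0, 0.34, -0.42], [0.01, 0.29, -0.46], [0.01, 0.23, -0.49], [0.01, 0.17, -0.51], [0.01, 0.11, -0.53]]
```

View pics/c3.png

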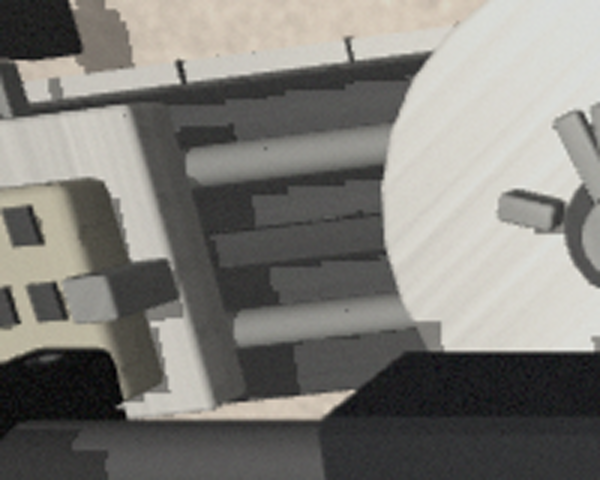

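```bash
python3 -m inch '[[[0,0,0,0,0.6],[0,0,0,0,0.6],[0,0,0,0,0.6],[0,0,0,0,0.6],[-2.5,0,0,0,0.6],[-3,0,0,0,0.6],[-3,0,0,0,0.6],[-1,0,0,0,0.6]]]'
python3 - <<'E'
from h import *
o,p,R=st(); print(p,R.round(3),o['grip_width'])
# index rough from w1 camera pose
i1=dict(camera_matrix=camera_info('wrist')['camera_matrix'],rvec=[-2.05043816,2.11737365,.29837908],tvec=[.09247248,.48251866,.57291552])
x=onz(i1,(152,140),.056); print('index~',x)
print(rows([[x[0]-.06,x[1],.23]]))
E
```

```text
time: 10.73
position: [0.495, -0.0057, 0.2169]
tool_rot: [0.711, 0.004, -0.703, -0.018]
ft_force: [0.6, 0.1, 0.0]
grip_width: 0.0514
[ 0.4949716  -0.00573957  0.21694107] [[ 0.013 -0.021 -1.   ]
 [ 0.031 -0.999  0.021]
 [-0.999 -0.031 -0.012]] 0.05144008510694693
index~ [0.59510602 0.21325613 0.056     ]
[[ -0.57 -22.01  -3.57]]
```

```bash
python3 -m inch '[[[0,-3.8,-1,0.017,0.6],[0,-3.8,-1,0,0.6],[0,-3.7,-1,0,0.6],[0,-3.7,-0.5,0,0.6],[0,-3.6,0,0,0.6],[0,-3,0,0,0.6],[0,0,0,0,0.6]]]'
python3 - <<'E'
from h import *
o,p,R=st(); print(p,o['joint_velocities'].round(3)); im,i=shot('wrist','w4.png'); np.savez('w4.npz',**i)
u,v=proj(i,[[.595,.213,.056]])[0]; u,v=int(u),int(v); print(u,v)
u0=max(u-70,0); v0=max(v-50,0)
cv2.imwrite('pics/c4.png',cv2.resize(im[v0:v0+110,u0:u0+140],None,fx=5,fy=5,interpolation=cv2.INTER_CUBIC)[:,:,::-1]); print(u0,v0)
E
```

```text
time: 11.32
position: [0.5402, 0.2118, 0.2324]
tool_rot: [0.714, -0.008, -0.699, -0.028]
ft_force: [0.6, -0.1, 0.1]
grip_width: 0.0521
[0.5402307  0.2118236  0.23242841] [-0.024 -0.018  0.029 -0.065  0.021 -0.024]
256 135
186 85
```

View pics/c4.png

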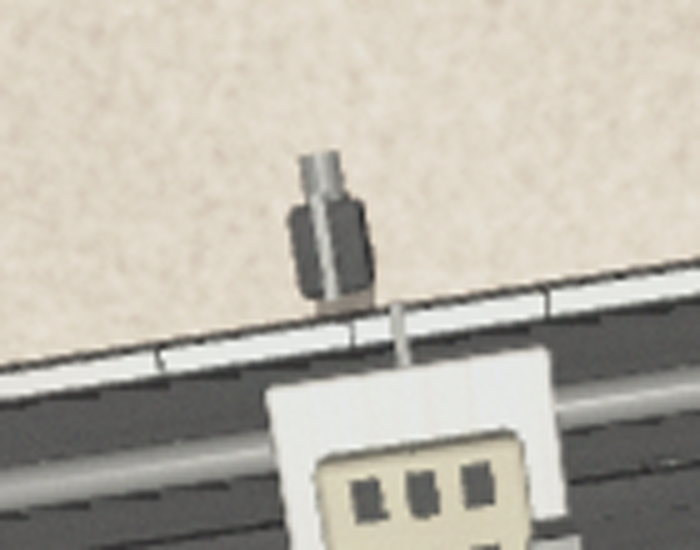

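Fin near edge at pixel (252.4,145), pointer tip at (265.4,146). The pointer is behind the index, as planned.

```bash
cat > m.py <<'E'
from h import *
def meas(i,fin,tip,e0,e1):
    F=onz(i,fin,.056);P=onz(i,tip,.056);A=onz(i,e0,.03);B=onz(i,e1,.03)
    d=(A-B)[:2]; d/=np.linalg.norm(d); print('slide dir',d,'gap mm',(P-F)[:2]@d*1000,'lateral',(P-F)[:2]@[d[1],-d[0]]*1000,F,P)
E
python3 - <<'E'
from m import *
i=dict(np.load('w4.npz')); f=lambda u,v:(186+u/5,85+v/5)
meas(i,f(332,300),f(397,305),f(0,369),f(700,261))
plan(0,1); o,p,R=st(); print(R.round(3))
# handle expected
a=-2.445; print('go above handle',rows([[AX[0]+.045*np.cos(a),AX[1]+.045*np.sin(a),.23]]))
E
```

```text
slide dir [-0.10404727  0.99457235] gap mm -15.25614415892731 lateral -3.5334200486982468 [0.58441773 0.21854179 0.056     ] [0.58249084 0.20300081 0.056     ]
t 11.37 ang 1.577 r 0.1833 z 0.2322 yaw -0.050 tilt 0.021 Ft -0.0 Fr -0.4 Fz 0.7 w 0.0521
[[10.75, 14.1, -0.57]]
[[ 0.021 -0.05  -0.999]
 [ 0.026 -0.998  0.051]
 [-0.999 -0.027 -0.02 ]]
go above handle [[-0.41 21.35  2.26]]
```

```bash
python3 -m inch '[[[0,3.6,0.5,-0.05,0.9],[0,3.6,0.5,0,0.9],[0,3.6,0.5,0,0.9],[0,3.6,0.4,0,0.9],[0,3.5,0.3,0,0.9],[0,3.4,0,0,0.9],[1,0,0,0,0.9]]]'
python3 - <<'E'
from h import *
o,p,R=st(); print(p,R.round(3)); print(rows([[.507,-.002,.122]]))
im,i=shot('wrist','w5.png'); np.savez('w5.npz',**i)
print(proj(i,[[.507,-.002,.148],[.507,-.002,.098]]))
cv2.imwrite('pics/c5.png',im[130:330,120:400,::-1])
E
```

```text
time: 11.95
position: [0.512, -0.0141, 0.2179]
tool_rot: [0.714, 0.011, -0.7, -0.004]
ft_force: [-0.2, -0.8, -1.4]
grip_width: 0.078
[ 0.51198661 -0.01413358  0.21785305] [[ 0.021  0.01  -1.   ]
 [ 0.021 -1.    -0.01 ]
 [-1.    -0.021 -0.021]]
[[ 9.6  -1.02  0.69]]
[[242.62335018 210.64436612]
 [246.07774579 196.02125917]]
```

View pics/c5.png

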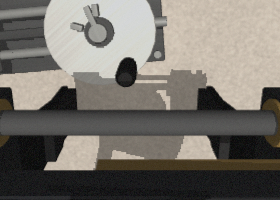

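Handle at full-frame (246,203), as predicted within about 2 px. I descend and grip.

```bash
python3 -m inch '[[[3,-0.9,0.5,0,0.9],[3,-0.2,0.2,0,0.9],[2.5,0,0,0,0.6],[0.7,0,0,0,0.4]]]' 25; python3 -c "
from h import *
plan(.1,1); print(st()[1],rows([[.507,-.002,.122]]))"
```

```text
time: 12.33
position: [0.5025, -0.0003, 0.1233]
tool_rot: [0.713, 0.01, -0.701, -0.008]
ft_force: [-0.4, 0.0, -0.1]
grip_width: 0.0717
t 12.33 ang -2.533 r 0.0469 z 0.1233 yaw 0.003 tilt 0.018 Ft -0.3 Fr 0.4 Fz -0.1 w 0.0717
[[0.23, 0.25, -0.43]]
[ 5.02516783e-01 -3.06077827e-04  1.23334099e-01] [[ 0.14  0.17 -0.45]]
```

```bash
python3 -m inch '[[[0.1,0.2,-0.4,0,0.1],[0,0,0,0,0.1],[0,0,0,0,0.1],[0,0,0,0,0.1],[0,0,0,0,0.1],[0,0,0,0,0.1],[0,0,0,0,0.1],[0,0,0,0,0.1]]]'; python3 -c "
from h import *
plan(.14,8)"
```

```text
time: 13.0
position: [0.5081, -0.0014, 0.1262]
tool_rot: [0.715, 0.01, -0.7, -0.006]
ft_force: [0.0, -2.3, -0.7]
grip_width: 0.0195
t 13.00 ang -2.438 r 0.0432 z 0.1262 yaw 0.005 tilt 0.021 Ft 1.7 Fr 1.4 Fz -0.7 w 0.0195
[[0.52, 0.58, -0.29], [0.0, 0.39, -0.5], [0.0, 0.31, -0.55], [0.01, 0.23, -0.58], [0.01, 0.15, -0.61], [0.01, 0.06, -0.63], [0.01, -0.02, -0.63], [0.02, -0.11, -0.62]]
```

```bash
python3 -m inch '[[[0.3,0.5,-0.33,0,0.1],[0,0.39,-0.5,0,0.1],[0,0.31,-0.55,0,0.1],[0,0.23,-0.58,0,0.1],[0,0.15,-0.61,0,0.1],[0,0.06,-0.63,0,0.1],[0,-0.02,-0.63,0,0.1]]]'; python3 -c "
from h import *
plan(.1,6)"
```

```text
time: 13.58
position: [0.5425, -0.0182, 0.1255]
tool_rot: [0.71, 0.011, -0.704, -0.005]
ft_force: [-3.4, -1.4, 3.3]
grip_width: 0.0183
t 13.58 ang -1.537 r 0.0447 z 0.1255 yaw 0.008 tilt 0.009 Ft -3.5 Fr 1.3 Fz 3.3 w 0.0183
[[0.45, 0.01, -0.45], [0.01, -0.08, -0.44], [0.01, -0.12, -0.43], [0.01, -0.17, -0.42], [0.01, -0.21, -0.4], [0.01, -0.24, -0.38]]
```

```bash
python3 -m inch '[[[0.3,0,-0.45,0,0.1],[0,-0.08,-0.44,0,0.1],[0,-0.12,-0.43,0,0.1],[0,-0.17,-0.42,0,0.1],[0,-0.21,-0.4,0,0.1]]]'; python3 -c "
from h import *
plan(.06,3)"
```

```text
time: 14.0
position: [0.5687, -0.0104, 0.1251]
tool_rot: [0.712, 0.011, -0.703, -0.008]
ft_force: [-3.3, 1.3, 3.2]
grip_width: 0.0185
t 14.00 ang -0.928 r 0.0462 z 0.1251 yaw 0.005 tilt 0.013 Ft -1.9 Fr -3.0 Fz 3.2 w 0.0185
[[0.42, -0.25, -0.14], [0.01, -0.18, -0.2], [0.01, -0.19, -0.19]]
```

```bash
python3 -m inch '[[[0,0,0,0,0.8],[0,0,0,0,0.8],[0,0,0,0,0.8],[0,0,0,0,0.8],[-2.5,0,0,0,0.8],[-3,0,0,0,0.8],[-3,0,0,0,0.8],[-1,0,0,0,0.8]]]'
python3 -c "
from h import *
print(st()[1],rows([[.54,.213,.23]]))"
```

```text
time: 14.67
position: [0.5712, -0.0132, 0.2182]
tool_rot: [0.713, 0.011, -0.701, -0.009]
ft_force: [1.1, -0.3, 0.4]
grip_width: 0.0636
[ 0.57118361 -0.0131598   0.21819606] [[ -0.59 -22.65   3.03]]
```

```bash
python3 -m inch '[[[0,-3.8,0.5,0,0.8],[0,-3.8,0.6,0,0.8],[0,-3.7,0.5,0,0.8],[0,-3.7,0.5,0,0.8],[0,-3.7,0.5,0,0.8],[0,-3.3,0,0,0.8],[0,0,0,0,0.8],[0,0,0,0,0.8]]]'
python3 - <<'E'
from h import *
o,p,R=st(); print(p); im,i=shot('wrist','w6.png'); np.savez('w6.npz',**i)
u,v=proj(i,[[.590,.213,.056]])[0]; u0,v0=int(u)-50,int(v)-40; print(u0,v0)
cv2.imwrite('pics/c6.png',cv2.resize(im[v0:v0+80,u0:u0+100],None,fx=7,fy=7,interpolation=cv2.INTER_CUBIC)[:,:,::-1])
E
```

```text
time: 15.33
position: [0.5511, 0.2113, 0.2258]
tool_rot: [0.72, 0.007, -0.694, -0.012]
ft_force: [-0.6, -0.7, -0.4]
grip_width: 0.0695
[0.55110949 0.21133563 0.22579644]
207 111
```

View pics/c6.png

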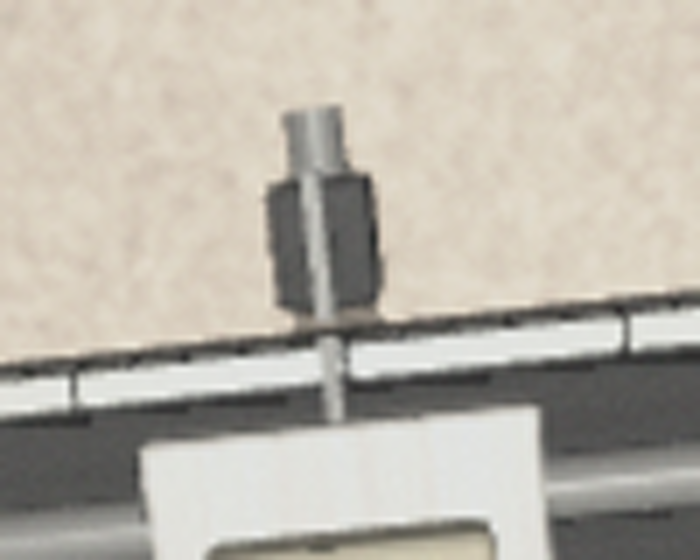

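Fin runs (308,180) to (323,318) and the pointer (329,338) to (336,420) in the crop, so they are in line within about a millimetre. I compute the gap and check the lugs.

```bash
python3 - <<'E'
from m import *
i=dict(np.load('w6.npz')); f=lambda u,v:(207+u/7,111+v/7)
meas(i,f(323,318),f(329,338),f(0,370),f(700,290))
print(proj(i,[[.541,.0265,.105],[.568,-.0095,.148],[.568,-.0095,.098]]))
im=cv2.imread('pics/w6.png'); cv2.imwrite('pics/c7.png',cv2.resize(im[110:240,380:512],None,fx=4,fy=4,interpolation=cv2.INTER_CUBIC))
E
```

```text
slide dir [-0.11019946  0.99390949] gap mm -0.6133484865091937 lateral -3.4869883863441444 [0.58436733 0.21854491 0.056     ] [0.58096917 0.21755103 0.056     ]
[[438.00098913 202.64422226]
 [517.461144   185.23290094]
 [473.11448283 175.56975958]]
```

View pics/c7.png

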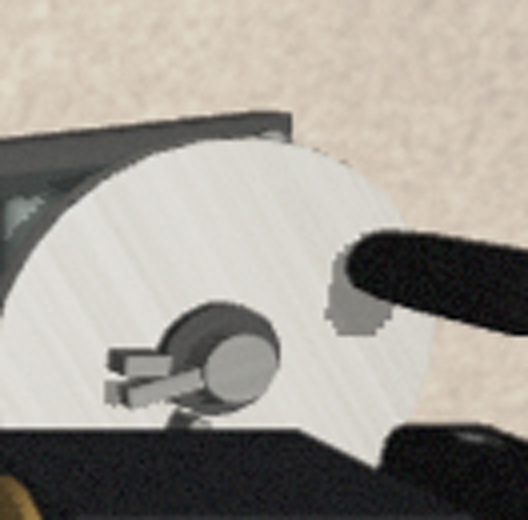

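The finger rests against the lug on its clockwise side (crop about (140,365)) and the other lug stands clear (190,420), so the free play is taken up forwards. The gap is −0.6 mm and the arm is clear, so I hand in.

```bash
python3 -c "
from h import *
o,p,R=st(); print(o['time'],p,o['ft_force']); print(robot.hand_in())"
```

```text
15.3833 [0.55106382 0.2112151  0.2257502 ] [-0.37521275  0.5711176   0.44556427]
the job is handed in; nothing more can be done
None
```

The job is handed in at 15.4 s of robot time. The last checks showed the pointer in line with the index and the free play taken up forwards.

- **Stop:** I wound the slide back by the crank handle until the force at the handle rose from about 2.7 N to 10 N. That is about 2.2 to 2.6 mm into the spring stop, under the 4.5 mm limit. I held it there for over 0.3 s. The tell-tale itself was not seen; this rests on force and crank angle.
- **Return:** I wound forward to about 15 mm short of the index, let go to look from close by, gripped again and wound the rest forward. Then I let go and moved the arm clear.
- **Pointer:** The last close picture puts it 0.6 mm behind the index (limit 2 mm). By crank angle it should have moved about 15.1 mm on the final stretch; the pictures show 14.6 mm.
- **Free play:** The lug is seen against the drive finger on the forward-driving side, with the other lug clear.
- **Bystanders:** I did not measure them again at the end. The arm never went near them, and no unexpected force showed in the readings.

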